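# Get the gateway out from behind the bench clutter and onto the test pad

### The job

First move the can, the adapter and the relay module that stand in front of the blue radio gateway over to the grey side mat and leave all three standing there, without shifting the gateway. Then lay the gateway, right side up, on the silver rectangle of the yellow test pad, centred and lined up with it. Only after that, stand the three back as they were, each upright, centred and square on the pad of its own (red can on red, black adapter on black, white relay module with the green terminals on green), and tip nothing over on the way.

Things in the scene. Friction and masses are not known exactly. Their poses are not given: they have to be found in the camera images.
- gateway: Blue radio gateway, a low box 190 (x) x 50 (y) x 34 mm high, 0.3 kg, black aerials folded flat on top (to 44 mm). Origin: centre of its underside. Lies on the plywood board (top 6 mm above the table), 3 to 15 mm behind the three standing things. Grip its long sides, 50 mm apart; behind it are about 40 mm of free board, then a low circuit board up to 19 mm above the table.
- can: Red spray can with white cap and paper band, an upright cylinder 42 mm in diameter, 110 mm high, 0.14 kg. Origin: centre of its underside, z up. Stands on the red pad at the start.
- adapter: Black power adapter standing on end, an upright block 46 (x) x 34 (y) x 92 mm high, 0.22 kg. Origin: centre of its underside, z up. Stands on the black pad at the start.
- relay: White relay module with green terminal strips on top, an upright block 50 (x) x 36 (y) x 92 mm high, 0.18 kg. Origin: centre of its underside, z up. Stands on the green pad at the start.
- red_pad: Red pad, home of the red can: 60 (x) x 56 (y) x 2 mm, fixed on the equipment board (a plywood plate 6 mm thick); origin: centre of its underside, so its top is 2 mm above its origin and 8 mm above the table. The three pads lie in a row along their y, 70 mm from centre to centre, in any order.
- black_pad: Black pad, home of the black adapter: same size and origin as the red pad. At home the adapter's x lies along the pad's x.
- green_pad: Green pad, home of the white relay module: same size and origin as the red pad. At home the relay's x lies along the pad's x.
- side_mat: Grey mat with a thin orange edge, the side area, fixed on the table left or right of the board: 250 (x) x 120 (y) x 3 mm, origin: centre of its underside, top 3 mm above it. Empty at the start; the three things fit on it in a row along its x.
- test_pad: Yellow test pad with a silver rectangle of the gateway's size (190 x 50 mm) in its middle, fixed on the table on the other side of the board: 230 (x) x 90 (y) x 4 mm, origin: centre of its underside, top 4 mm above it. The gateway's long axis (x) must lie along the pad's long axis (x), either way round.

How it is judged:
On the way, in this order (a step that is already met when the one before it is completed fails the run):
1. can, adapter and relay module all stand released on the side mat (centres over the mat) and the gateway has not been shifted by more than 20 mm (x of can in the frame of side_mat between -0.125 and 0.125 m and y of can in the frame of side_mat between -0.06 and 0.06 m and z of each of can, adapter, relay in the frame of side_mat below 0.008 m and angle between each of can, adapter, relay's own z axis and vertical below 0.1 rad and x of adapter in the frame of side_mat between -0.125 and 0.125 m and y of adapter in the frame of side_mat between -0.06 and 0.06 m and x of relay in the frame of side_mat between -0.125 and 0.125 m and y of relay in the frame of side_mat between -0.06 and 0.06 m and contact force between each of can, adapter, relay and the fingers below 0.1 N and distance of gateway from where it was at the start of the episode below 0.02 m), for 0.2 s.
2. the gateway lies released on the test pad, within 12 mm of its centre and 8 degrees of its long axis, while the three still stand on the side mat (horizontal distance between gateway and test_pad below 0.012 m and angle between the x axis of gateway and the x axis of test_pad, either way round below 0.14 rad and z of gateway in the frame of test_pad below 0.009 m and angle between gateway's own z axis and vertical below 0.08 rad and contact force between gateway and the fingers below 0.1 N and x of can in the frame of side_mat between -0.125 and 0.125 m and y of can in the frame of side_mat between -0.06 and 0.06 m and z of each of can, adapter, relay in the frame of side_mat below 0.008 m and angle between each of can, adapter, relay's own z axis and vertical below 0.1 rad and x of adapter in the frame of side_mat between -0.125 and 0.125 m and y of adapter in the frame of side_mat between -0.06 and 0.06 m and x of relay in the frame of side_mat between -0.125 and 0.125 m and y of relay in the frame of side_mat between -0.06 and 0.06 m), for 0.2 s.
At the end, for the whole second after the job is handed in: Gateway flat on the test pad, within 12 mm of its centre and 8 degrees of its long axis; can, adapter and relay upright on the red, black and green pads, within 12 mm of their centres, the two blocks within 11 degrees of the pads' x axes; all released and at rest (horizontal distance between gateway and test_pad below 0.012 m and angle between the x axis of gateway and the x axis of test_pad, either way round below 0.14 rad and z of gateway in the frame of test_pad below 0.009 m and angle between gateway's own z axis and vertical below 0.08 rad and horizontal distance between can and red_pad below 0.012 m and z of can in the frame of red_pad below 0.007 m and angle between each of can, adapter, relay's own z axis and vertical below 0.1 rad and horizontal distance between adapter and black_pad below 0.012 m and z of adapter in the frame of black_pad below 0.007 m and angle between the x axis of adapter and the x axis of black_pad, either way round below 0.2 rad and horizontal distance between relay and green_pad below 0.012 m and z of relay in the frame of green_pad below 0.007 m and angle between the x axis of relay and the x axis of green_pad, either way round below 0.2 rad and linear speed of each of gateway, can, adapter, relay below 0.02 m/s and contact force between each of gateway, can, adapter, relay and the fingers below 0.1 N); the robot touches nothing.
It fails at once if the can, adapter, relay module or gateway is tipped by more than 40 degrees (angle between any of gateway, can, adapter, relay's own z axis and vertical above 0.7 rad).
It also fails if it takes over 141 s, if anything falls off the work surface, if the arm or the gripper's body presses on something with over 40 N, if the wrist force passes 120 N, or if a joint passes its speed limit or range.

### The arm

A 6-joint arm with a two-finger parallel gripper is mounted at the origin on the work surface. World frame = base frame: x ahead of the robot, y to its left, z up, the work surface at z = 0. Lengths are in m, angles in rad, forces in N, time in s.
With the tool pointing down it reaches from about 0.3 to 0.75 m from the base axis. Payload 8.5 kg.
Tool frame: the origin (TCP) lies on the centre line of the jaws, within the pads' length; the fingertips stand bot.tips_ahead ahead of it and the grasp point (between the pads) is the TCP (bot.tips_ahead is the distance from the TCP to the fingertips, in m); z points along the fingers, y is the direction in which the jaws open and shut (so a half turn about z gives the same grasp; the last joint's range is limited). The gripper opens to 85 mm and grips with 20 to 120 N. Pads are 22 mm wide; open, the fingers measure 114 mm over their backs; the gripper's body (76 mm by 85 mm) begins 54 mm behind the grasp point. The pads swing forward as they close: fully open they stand 13 mm farther back than shut.
Start: joints at [1.085, 0.381, 1.297, -0, 1.464, -0.215], TCP at [0.147, 0.53, 0.229] pointing down, gripper open.
Joint ranges: [-3.11, 3.11], [-0.89, 2.33], [0.22, 2.48], [-1.42, 4.56], [0.17, 2.85], [-2.88, 2.88]. Speed limits (rad/s): [2.39, 2.39, 3.14, 3.14, 3.14, 3.14].

### API

Orientations are given as a rotation vector (axis times angle).
In Python, from plant import bot, imaging gives the robot as it stands. Calls block until the motion is done:
- bot.movep(position, orientation): joint-space move of the TCP to a pose.
- bot.movel(position, orientation=None, vel=0.15, threshold=None): straight line of the TCP; orientation=None keeps the orientation; vel is the mean speed in m/s. With threshold (N) it stops when the force on the tool has changed by that much, and returns True; else False.
- bot.move_j(angles): joint-space move.
- bot.command_gripper(opening): opening from 0.0 (shut) to 1.0 (fully open); the grip force is fixed at half the most; returns when the fingers have stopped.
- bot.hold(seconds).
- bot.ik(position, orientation): joint angles nearest the present ones, or None.
- imaging.get_image(name): name is "scene" or "top" or "wrist"; returns a dict with "img" (400x640x3 uint8, red, green, blue), "mtx" (3x3 intrinsics, pixels), "R" (3x3) and "t" (3): a world point X has camera coordinates R X + t. Camera axes: x right, y down, z forward; pixel columns grow to the right and rows downward; lengths in m; the calibration is good to about 2 mm. A picture is of the moment at which its call begins. There is no depth.
A pose or a line that the arm cannot do raises bot.IKError and nothing moves.
- bot.close_job(): hands the job in, once; it reports no verdict.
Readings, each from a call of its own:
- bot.current_time(): time.
- bot.current_joint_pos(): joint angles.
- bot.current_qd(): joint speeds.
- bot.current_joint_torque(): joint torques, N m.
- bot.current_tool_pos(): TCP position.
- bot.current_tcp_rot(): TCP orientation.
- bot.current_ft_force(): force on the tool from outside, world axes, zero at the start.
- bot.current_ft_torque(): the same for the moment, N m.
- bot.current_grip_width(): opening from 0.0 (shut) to 1.0 (fully open).
Only numpy, scipy, OpenCV 4.12 (cv2) and the standard library are available. Lean on these libraries where they do the work, as an engineer would, in place of code of your own. Each camera call takes 0.05 s, during which the arm holds its last target.

## Working session

There is one attempt and no reset: what is moved stays moved. The work goes in short steps, each a Python script; the robot and the scene stay as the last script left them, time stands still between calls to the robot, and variables do not carry over. Pictures are saved under pics/ and viewed, and the job is handed in when it is done.

```bash
ls -la; mkdir -p pics; python3 - <<'E'
from plant import bot, imaging
import cv2
print(bot.current_time(),bot.tips_ahead,bot.current_tool_pos(),bot.current_tcp_rot())
for n in ["scene","top","wrist"]:
    d=imaging.get_image(n); cv2.imwrite(f"pics/{n}0.png",d["img"][:,:,::-1]); print(n,d["mtx"].tolist(),d["R"].round(4).tolist(),d["t"])
E
```

```text
total 12
drwxr-xr-x  3 agent agent 4096 Dec  7 16:18 .
drwxr-xr-x 23 root  root  4096 Dec  7 16:18 ..
drwxr-xr-x  2 agent agent 4096 Dec  7 16:18 pics
0.0 0.019 [0.14698083 0.52970392 0.22880372] [-4.23974065e-01 -3.11235161e+00  2.12985193e-03]
scene [[419.49167975700186, 0.0, 320.30653030631436], [0.0, 419.49167975700186, 202.4539488850068], [0.0, 0.0, 1.0]] [[-0.8627, 0.5056, 0.0106], [0.4292, 0.7431, -0.5134], [-0.2674, -0.4384, -0.8581]] [ 0.4813554  -0.20903601  1.22797734]
top [[402.2839242656645, 0.0, 316.3707185645322], [0.0, 402.2839242656645, 195.90135519730296], [0.0, 0.0, 1.0]] [[0.001, -0.9996, 0.0266], [-0.9878, -0.0051, -0.1556], [0.1556, -0.0262, -0.9875]] [-0.01779587  0.55970344  0.8789787 ]
wrist [[285.92617493858205, 0.0, 316.8643159013672], [0.0, 285.92617493858205, 198.64567594387975], [0.0, 0.0, 1.0]] [[0.2677, 0.9635, -0.0018], [0.923, -0.2559, 0.2873], [0.2764, -0.0786, -0.9578]] [-0.55117718 -0.03722662  0.38043099]
```

View pics/scene0.png

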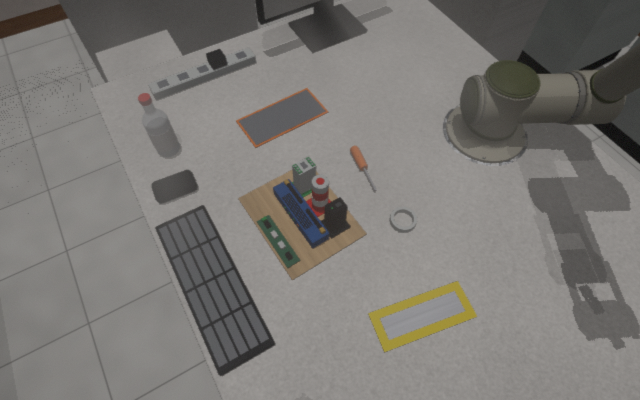

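View pics/top0.png

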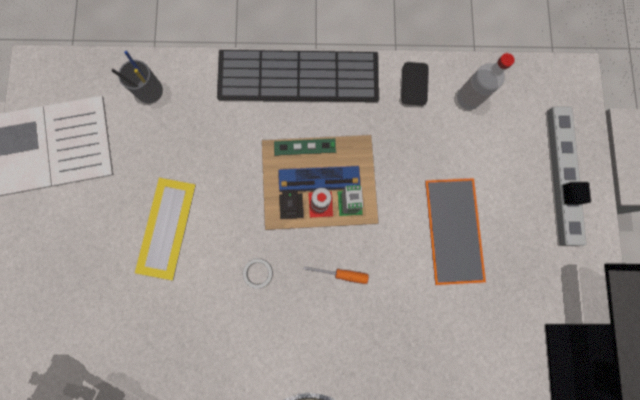

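View pics/wrist0.png

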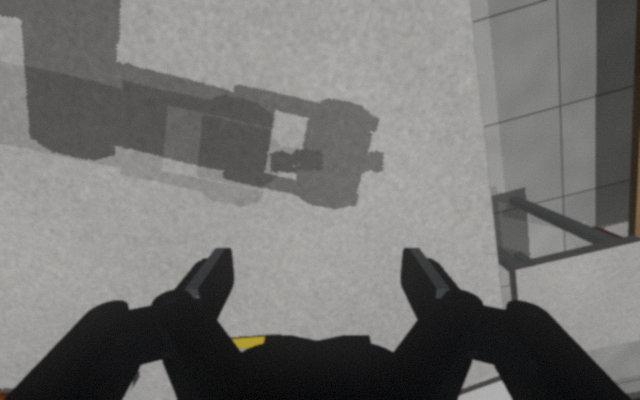

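The top view shows the board with the row adapter, can, relay at about (290,205), (321,200), (352,198), and the gateway behind them at (320,180). The grey mat is on the right at about (455,232) and the yellow pad on the left at about (166,230). The wrist view shows no objects yet. First I'll do coarse ray casting from top and scene.

```bash
cat > h.py <<'E'
from plant import bot, imaging
import numpy as np, cv2
from scipy.spatial.transform import Rotation as Ro
def ray(d,uv):
    uv=np.atleast_2d(np.asarray(uv,float)); C=-d["R"].T@d["t"]
    v=np.c_[uv,np.ones(len(uv))]@np.linalg.inv(d["mtx"]).T@d["R"]
    return C,v
def plane(d,uv,z):
    C,v=ray(d,uv); return C+v*((z-C[2])/v[:,2])[:,None]
def tri(obs):  # [(d,uv),...] least-squares ray meeting point, residual
    A=np.zeros((3,3));b=np.zeros(3);L=[]
    for d,uv in obs:
        C,v=ray(d,uv);v=v[0]/np.linalg.norm(v[0]);M=np.eye(3)-np.outer(v,v);A+=M;b+=M@C;L.append((C,M))
    X=np.linalg.solve(A,b); return X,max(np.linalg.norm(M@(X-C)) for C,M in L)
def hsv(d): return cv2.cvtColor(d["img"],cv2.COLOR_RGB2HSV)
R_={"yellow":((20,120,90),(35,255,255)),"orange":((5,150,120),(14,255,255)),"blue":((105,120,40),(125,255,255)),
    "green":((45,110,40),(85,255,255))}
def mask(d,c):
    H=hsv(d)
    if c=="red": return cv2.inRange(H,(0,160,80),(4,255,255))|cv2.inRange(H,(172,160,80),(180,255,255))
    return cv2.inRange(H,*R_[c])
def blobs(m,amin=30):
    n,l,s,c=cv2.connectedComponentsWithStats(m); return sorted([(int(s[i,4]),c[i].round(1).tolist(),s[i,:4].tolist(),(l==i)) for i in range(1,n) if s[i,4]>=amin],key=lambda a:-a[0])
def rect(pts): # xy world pts -> centre, long axis angle, size
    (c,s,a)=cv2.minAreaRect(np.float32(pts[:,:2]*1000)); 
    if s[0]<s[1]: s=(s[1],s[0]); a+=90
    a=(a+90)%180-90
    return np.array(c)/1000,np.radians(a),np.array(s)/1000
def contour_pts(m):
    c=max(cv2.findContours(m.astype(np.uint8),cv2.RETR_EXTERNAL,cv2.CHAIN_APPROX_NONE)[0],key=cv2.contourArea); return cv2.convexHull(c)[:,0,:]
def down(yaw): # tool z down, tool y along world direction yaw+90deg
    return (Ro.from_euler("z",yaw)*Ro.from_rotvec([np.pi,0,0])).as_rotvec()
def save(d,n): cv2.imwrite(f"pics/{n}.png",d["img"][:,:,::-1])
E
python3 - <<'E'
from h import *
for n in ["top","scene"]:
    d=imaging.get_image(n)
    for c,z in [("yellow",.004),("orange",.003),("blue",.04),("red",.1),("green",.1)]:
        for b in blobs(mask(d,c))[:3]:
            p=plane(d,contour_pts(b[3]),z); print(n,c,b[:3],rect(p))
d=imaging.get_image("wrist"); T=Ro.from_rotvec(bot.current_tcp_rot()).as_matrix()
print("cam in tool",T.T@(-d["R"].T@d["t"]-bot.current_tool_pos())); print((d["R"]@T).round(3)); print(T.round(3))
E
```

```text
top yellow (1843, [165.0, 229.2], [135, 178, 60, 102]) (array([0.48909027, 0.33696835]), np.float64(-0.18412882723920646), array([0.22722113, 0.08856983]))
top orange (516, [453.7, 233.6], [426, 179, 59, 106]) (array([ 0.48523926, -0.3474631 ]), np.float64(0.054648107180318), array([0.24696399, 0.11781139]))
top orange (281, [352.0, 275.9], [336, 270, 32, 13]) (array([ 0.37784958, -0.09961488]), np.float64(1.4086042237707819), array([0.07349428, 0.02111211]))
top blue (243, [317.2, 184.6], [280, 178, 73, 11]) (array([ 0.59102637, -0.0151506 ]), np.float64(-1.511694532099855), array([0.1669435 , 0.02155889]))
top blue (164, [287.7, 175.0], [280, 170, 17, 11]) (array([0.60914355, 0.04969062]), np.float64(-1.5638708278748619), array([0.03713099, 0.02368279]))
top blue (152, [349.6, 172.3], [341, 167, 17, 12]) (array([ 0.615591 , -0.0929495]), np.float64(-1.4509485183925552), array([0.03875027, 0.02544979]))
top red (136, [506.4, 59.9], [500, 54, 14, 14]) (array([ 0.87062634, -0.45187396]), np.float64(-0.7903840670112674), array([0.03197571, 0.02599797]))
top red (135, [321.7, 212.4], [3
[... 225 characters left out ...]
91386628), array([0.01452551, 0.0135809 ]))
top green (47, [339.9, 203.1], [339, 192, 4, 23]) (array([ 0.53573468, -0.06518165]), np.float64(0.08148650421737663), array([0.04808298, 0.00487805]))
scene yellow (1997, [420.7, 316.4], [369, 282, 107, 70]) (array([0.49135455, 0.33986584]), np.float64(-0.1836731603766939), array([0.22785416, 0.08841653]))
scene blue (95, [312.8, 232.8], [305, 225, 16, 17]) (array([0.61129883, 0.05463827]), np.float64(-1.4152433844998085), array([0.03341919, 0.02936577]))
cam in tool [ 0.07353054  0.00194748 -0.1450972 ]
[[-0.     1.     0.001]
 [-0.958  0.    -0.288]
 [-0.288 -0.001  0.958]]
[[-0.964  0.268 -0.   ]
 [ 0.268  0.964 -0.   ]
 [ 0.    -0.    -1.   ]]
```

```bash
python3 - <<'E'
from h import *
import pickle
V={}
def go(n,p,y):
    bot.movep(p,down(y)); V[n]=imaging.get_image("wrist"); save(V[n],n); print(n,bot.current_time(),bot.current_tool_pos().round(4),bot.current_joint_pos().round(2))
for y in (np.pi/2,-np.pi/2):
    for p in ([.49,.3,.22],[.56,-.02,.25],[.49,-.35,.22]):
        print(y,p,bot.ik(p,down(y)))
E
```

```text
1.5707963267948966 [0.49, 0.3, 0.22] [ 3.43411116e-01  4.30525926e-01  1.24405379e+00 -4.44089210e-16
  1.46701294e+00  3.43411116e-01]
1.5707963267948966 [0.56, -0.02, 0.25] [-0.2469547   0.3855451   1.22937518  0.          1.52667237 -0.2469547 ]
1.5707963267948966 [0.49, -0.35, 0.22] [-0.81663945  0.47958294  1.16099359  0.          1.50101612 -0.81663945]
-1.5707963267948966 [0.49, 0.3, 0.22] [ 0.34341112  0.43052593  1.24405379  0.          1.46701294 -2.79818154]
-1.5707963267948966 [0.56, -0.02, 0.25] None
-1.5707963267948966 [0.49, -0.35, 0.22] [-8.16639447e-01  4.79582944e-01  1.16099359e+00 -4.44089210e-16
  1.50101612e+00  2.32495321e+00]
```

```bash
python3 - <<'E'
from h import *
import pickle
V={}
def go(n,p,y):
    bot.movep(p,down(y)); bot.hold(.15); V[n]=imaging.get_image("wrist"); save(V[n],n); print(n,bot.current_time(),bot.current_tool_pos().round(4))
go("tp1",[.47,.34,.24],np.pi/2)
go("tp2",[.51,.27,.24],np.pi/2)
go("b1",[.58,.06,.24],np.pi/2)
go("b2",[.54,-.08,.24],np.pi/2)
go("m1",[.50,-.30,.24],np.pi/2)
go("m2",[.46,-.38,.24],np.pi/2)
pickle.dump(V,open("V.pkl","wb"))
W=np.vstack([np.hstack([V[a]["img"],V[b]["img"]]) for a,b in (("tp1","tp2"),("m1","m2"))])
cv2.imwrite("pics/quad1.png",cv2.resize(W,(800,500),interpolation=cv2.INTER_AREA)[:,:,::-1])
E
```

```text
tp1 1.9 [0.4694 0.3407 0.2401]
tp2 2.5167 [0.5094 0.2709 0.2401]
b1 3.6083 [0.5797 0.0614 0.2401]
b2 4.4417 [ 0.5403 -0.0789  0.24  ]
m1 5.5333 [ 0.5006 -0.2986  0.2402]
m2 6.1833 [ 0.4607 -0.3789  0.2402]
```

View pics/quad1.png

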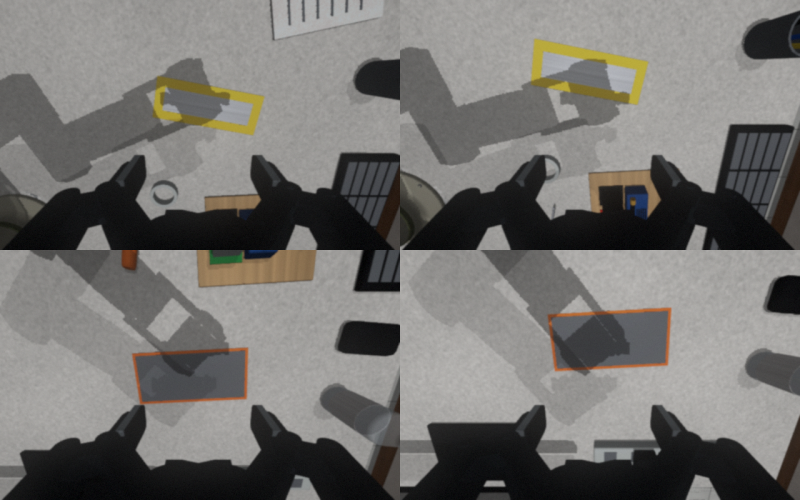

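View pics/b1.png

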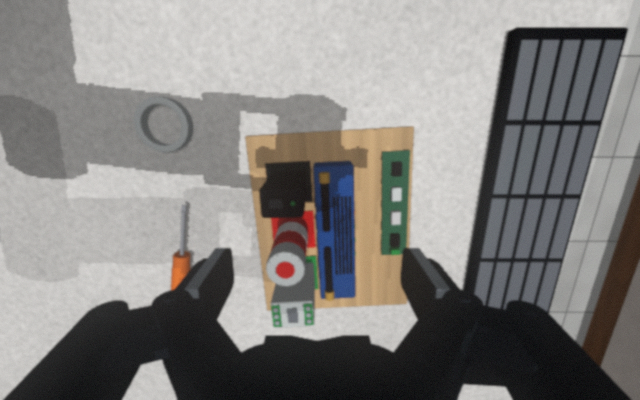

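View pics/b2.png

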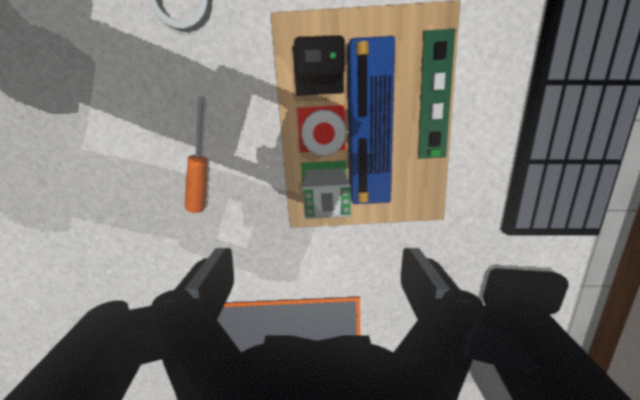

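Views tp1/tp2 and m1/m2 show the test pad and the mat whole. In b2 the adapter top is at about (320,57), the can cap at (323,133), the relay top at (327,200) and the gateway at (371,120). Next I'll take the rectangle poses with triangulated corners, and zoom in on b1/b2 for the tops.

```bash
python3 - <<'E'
from h import *
import pickle
V=pickle.load(open("V.pkl","rb"))
def corners(d,c):
    b=blobs(mask(d,c)|0,15)
    m=cv2.morphologyEx(mask(d,c),cv2.MORPH_CLOSE,np.ones((25,25),np.uint8)) if c!="x" else 0
    b=[x for x in blobs(m,2000)]; h=contour_pts(b[0][3])
    # border tolerance via approxPoly
    for e in np.arange(2,30,.5):
        q=cv2.approxPolyDP(h.reshape(-1,1,2),e,True)[:,0]
        if len(q)==4: break
    return h,q.astype(float)
for c,(a,b),z,sz in (("yellow",("tp1","tp2"),.004,(.23,.09)),("orange",("m1","m2"),.003,(.25,.12))):
    r={}
    for n in (a,b):
        h,q=corners(V[n],c); p=plane(V[n],h,z); print(c,n,rect(p))
        w=plane(V[n],q,z); r[n]=(q,w)
    for i in range(4):
        j=np.argmin(np.linalg.norm(r[b][1]-r[a][1][i],axis=1))
        print("  corner",tri([(V[a],r[a][0][i]),(V[b],r[b][0][j])]))
for n,(x,y,w,h) in (("b1",(230,110,200,230)),("b2",(260,0,200,230))):
    cv2.imwrite(f"pics/{n}z.png",cv2.resize(V[n]["img"][y:y+h,x:x+w],None,fx=2.6,fy=2.6,interpolation=cv2.INTER_CUBIC)[:,:,::-1])
E
```

```text
yellow tp1 (array([0.48932361, 0.34051733]), np.float64(-0.18385518743720083), array([0.22849529, 0.08918164]))
yellow tp2 (array([0.48931039, 0.34052905]), np.float64(-0.18448875346053067), array([0.22831223, 0.08899888]))
  corner (array([0.38644193, 0.40317261, 0.00806079]), np.float64(6.527496955316017e-05))
  corner (array([ 0.61062118,  0.36273437, -0.00311751]), np.float64(0.0003598019483468075))
  corner (array([ 0.59642265,  0.27602749, -0.00650108]), np.float64(0.0011456932667876698))
  corner (array([0.37062931, 0.31934617, 0.00508247]), np.float64(0.000199599168876911))Traceback (most recent call last):
  File "<stdin>", line 16, in <module>
  File "<stdin>", line 7, in corners
IndexError: list index out of range
```

```bash
python3 - <<'E'
from h import *
import pickle
V=pickle.load(open("V.pkl","rb"))
r={}
for n in ("m1","m2"):
    m=cv2.inRange(hsv(V[n]),(3,110,70),(16,255,255)); bs=blobs(m,10); print([b[:3] for b in bs])
    b=max(bs,key=lambda b:b[2][2]*b[2][3]); h=contour_pts(b[3])
    print(n,rect(plane(V[n],h,.003)))
    for e in np.arange(2,30,.5):
        q=cv2.approxPolyDP(h.reshape(-1,1,2),e,True)[:,0].astype(float)
        if len(q)==4: break
    r[n]=(q,plane(V[n],q,.003))
for i in range(4):
    j=np.argmin(np.linalg.norm(r["m2"][1]-r["m1"][1][i],axis=1)); print(tri([(V["m1"],r["m1"][0][i]),(V["m2"],r["m2"][0][j])]))
for n,(x,y,w,h) in (("b1",(230,110,200,230)),("b2",(260,0,200,230))):
    cv2.imwrite(f"pics/{n}z.png",cv2.resize(V[n]["img"][y:y+h,x:x+w],None,fx=2.6,fy=2.6,interpolation=cv2.INTER_CUBIC)[:,:,::-1])
E
```

```text
[(2092, [306.0, 197.8], [212, 157, 185, 90]), (688, [206.6, 13.9], [195, 0, 25, 32])]
m1 (array([ 0.48560306, -0.34474475]), np.float64(0.055405722414985904), array([0.24986566, 0.12064783]))
[(2422, [337.0, 139.3], [237, 93, 197, 101])]
m2 (array([ 0.48572168, -0.34482748]), np.float64(0.054261952983445716), array([0.24962614, 0.11974837]))
(array([ 0.60661744, -0.27998263,  0.0027686 ]), np.float64(4.3459807284021754e-05))
(array([ 0.61340878, -0.39916552, -0.00317148]), np.float64(0.00017138690135350452))
(array([ 3.64035031e-01, -4.11364396e-01,  3.59629466e-04]), np.float64(0.00048132118865520126))
(array([ 0.35980463, -0.29230631,  0.00499977]), np.float64(1.6544628330415705e-05))
```

View pics/b1z.png

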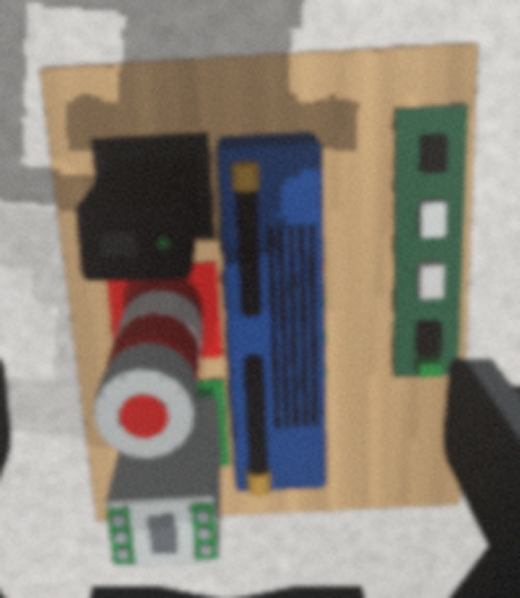

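View pics/b2z.png

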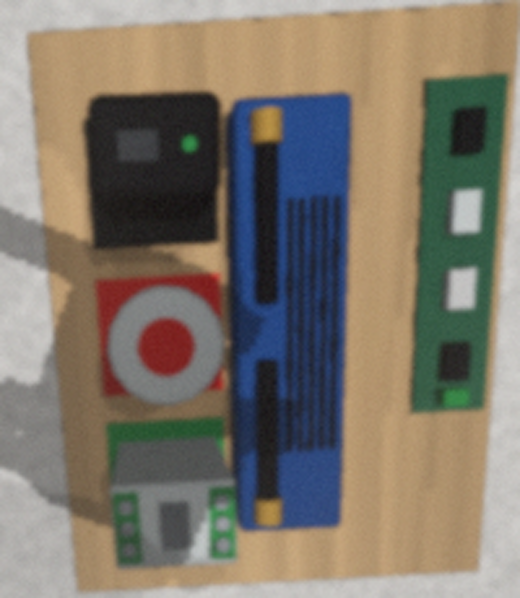

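```bash
python3 - <<'E'
from h import *
import pickle
V=pickle.load(open("V.pkl","rb"))
f=lambda n,p: np.array(p)/2.6+dict(b1=(230,110),b2=(260,0))[n]-.3
P=dict(can_dot=((143,416),(166,347)),led=((163,243),(190,144)),adap_c=((136,238),(154,143)),adL=((82,278),(89,193)),adR=((190,277),(218,192)),rel_lab=((163,533),(175,526)),rel_L=((120,535),(126,527)),rel_R=((204,530),(222,520)),
  relc=((162,532.5),(174,523.5)),gw_a=((245,177),(266,124)),gw_b=((259,484),(268,513)))
for k,(a,b) in P.items():
    X,r=tri([(V["b1"],f("b1",a)),(V["b2"],f("b2",b))]); print(k,X.round(4),round(r*1000,2),"mm")
for k,z in (("can_dot",.118),("adap_c",.1),("relc",.1),("rel_L",.1),("rel_R",.1),("adL",.1),("adR",.1)): print(k,plane(V["b2"],f("b2",P[k][1]),z)[0].round(4),plane(V["b1"],f("b1",P[k][0]),z)[0].round(4))
for n in ("b1","b2"):
    b=[b for b in blobs(mask(V[n],"red"))]; print(n,[x[:3] for x in b[:3]])
# gateway blue in b2, all pieces of blue + filled
m=cv2.morphologyEx(cv2.inRange(hsv(V["b2"]),(105,110,30),(125,255,255)),cv2.MORPH_CLOSE,np.ones((13,13),np.uint8)); b=blobs(m,1000)[0]; print(b[:3],rect(plane(V["b2"],contour_pts(b[3]),.04)))
E
```

```text
can_dot [ 0.5464 -0.0214  0.119 ] 0.12 mm
led [0.5545 0.0462 0.1007] 0.15 mm
adap_c [0.5426 0.0471 0.0964] 0.44 mm
adL [0.5198 0.0305 0.0984] 0.73 mm
adR [0.565  0.031  0.0989] 0.02 mm
rel_lab [ 0.5511 -0.0931  0.1   ] 0.01 mm
rel_L [ 0.5316 -0.0932  0.1012] 0.11 mm
rel_R [ 0.5699 -0.0901  0.1016] 0.09 mm
relc [ 0.5508 -0.0916  0.1014] 0.1 mm
gw_a [0.5881 0.0622 0.0505] 0.25 mm
gw_b [ 0.5969 -0.1024  0.0502] 0.32 mm
can_dot [ 0.5465 -0.0216  0.118 ] [ 0.5461 -0.022   0.118 ]
adap_c [0.5422 0.0465 0.1   ] [0.5435 0.0481 0.1   ]
relc [ 0.5507 -0.092   0.1   ] [ 0.5507 -0.0928  0.1   ]
rel_L [ 0.5314 -0.0935  0.1   ] [ 0.5315 -0.0942  0.1   ]
rel_R [ 0.5699 -0.0905  0.1   ] [ 0.5699 -0.0914  0.1   ]
adL [0.5192 0.0305 0.1   ] [0.5209 0.0309 0.1   ]
adR [0.5649 0.0309 0.1   ] [0.565  0.0314 0.1   ]
b1 [(305, [308.9, 226.5], [299, 211, 16, 36]), (183, [284.7, 269.6], [277, 263, 16, 14]), (121, [276.0, 223.7], [272, 217, 14, 20])]
b2 [(325, [317.4, 112.1], [298, 106, 47, 26]), (300, [323.6, 133.0], [314, 123, 20, 21])]
(6889, [370.6, 117.0], [348, 37, 46, 166]) (array([ 0.60328271, -0.01882972]), np.float64(-1.5146061910867739), array([0.18589743, 0.04936205]))
```

Heights agree with the text (can 119, blocks 100, aerials 50 mm). The row's yaw is about 0.056, and the mat's is 0.055. I'll move the relay first.

```bash
cat >> h.py <<'E'
YAW=0.056
O=lambda y=YAW: down(np.pi/2+y)
MAT=(np.array([.4857,-.3448]),.055)
def mat(x,y=0):
    a=MAT[1]; return MAT[0]+np.array([np.cos(a)*x-np.sin(a)*y,np.sin(a)*x+np.cos(a)*y])
def pick(xy,z,yaw=YAW,op=1.0,zs=.16,zl=None):
    zl=zl or z+.07
    bot.command_gripper(op) if abs(bot.current_grip_width()-op)>.03 else None
    bot.movep([*xy,zs],O(yaw)); bot.movel([*xy,z],vel=.12)
    bot.command_gripper(0.0); bot.hold(.2); w=bot.current_grip_width()
    bot.movel([*xy,zl],vel=.15); print("grip",round(w,3),"after lift",round(bot.current_grip_width(),3),"F",bot.current_ft_force().round(1),"t",round(bot.current_time(),1)); return w
def put(xy,z,yaw=YAW,zs=None,op=.8,up=.16,vel=.25):
    zs=zs or z+.05
    bot.movel([*xy,zs],O(yaw),vel=vel); bot.movel([*xy,z+.012],vel=.1); bot.hold(.15)
    hit=bot.movel([*xy,z-.003],vel=.025,threshold=4); print("hit",hit,"z",round(bot.current_tool_pos()[2],4),"nominal",round(z,4))
    bot.command_gripper(op); bot.hold(.15); bot.movel([*xy,up],vel=.2); print("t",round(bot.current_time(),1))
E
python3 - <<'E'
from h import *
pick((.5508,-.0920),.080)
put(mat(.095),.075)
save(imaging.get_image("scene"),"s1"); d=imaging.get_image("wrist"); save(d,"w1")
E
```

```text
grip 0.569 after lift 0.568 F [-0.9  0.1 -2.6] t 9.4
hit True z 0.0759 nominal 0.075
t 12.8
```

View pics/s1.png

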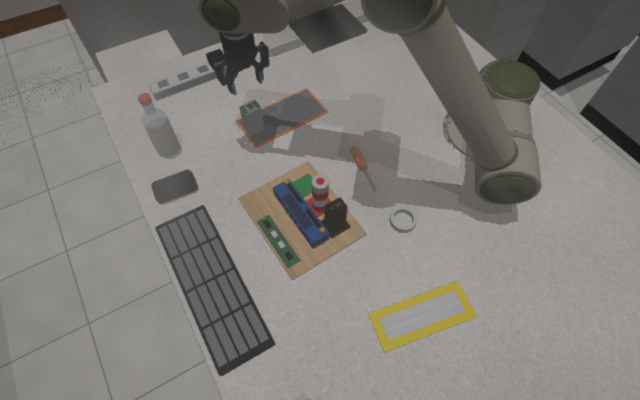

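View pics/w1.png

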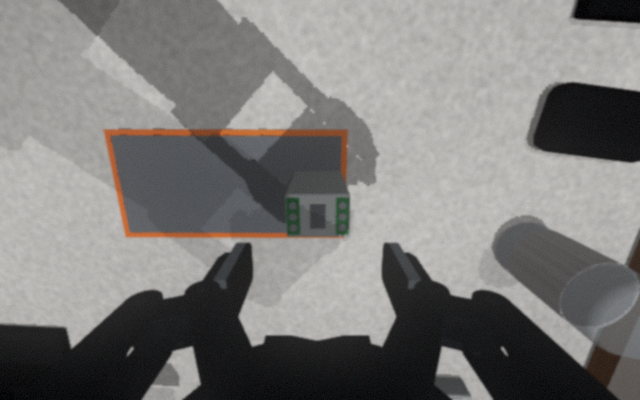

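The relay stands upright on the mat (s1 at (252,117), w1 at (318,213)). Next are the can and the adapter.

```bash
python3 - <<'E'
from h import *
pick((.5464,-.0217),.080); put(mat(0),.075)
pick((.5427,.0468),.080); put(mat(-.095),.075)
save(imaging.get_image("scene"),"s2")
import pickle
V={}
for n,p in (("c1",[.57,.06,.22]),("c2",[.55,-.06,.22])):
    bot.movep(p,O()); bot.hold(.15); V[n]=imaging.get_image("wrist"); save(V[n],n)
pickle.dump(V,open("V2.pkl","wb"))
for n,(x,y,w,h) in (("c1",(200,80,230,200)),("c2",(200,20,230,230))):
    cv2.imwrite(f"pics/{n}z.png",cv2.resize(V[n]["img"][y:y+h,x:x+w],None,fx=2.6,fy=2.6,interpolation=cv2.INTER_CUBIC)[:,:,::-1])
E
```

```text
grip 0.48 after lift 0.478 F [ 0.1  0.7 -2.4] t 16.6
hit True z 0.0757 nominal 0.075
t 20.3
grip 0.524 after lift 0.524 F [ 0.6 -0.4 -2.9] t 24.2
hit True z 0.0759 nominal 0.075
t 28.3
```

View pics/s2.png

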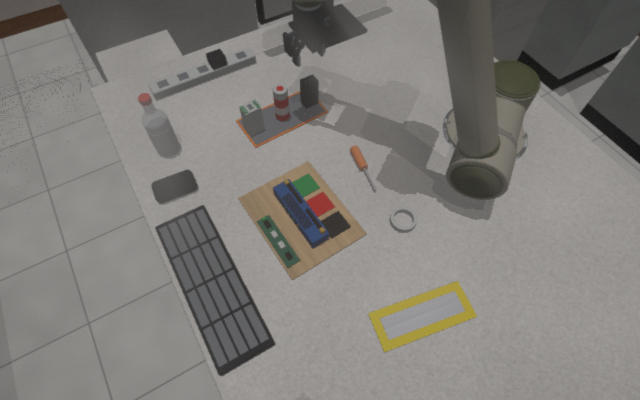

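View pics/c1.png

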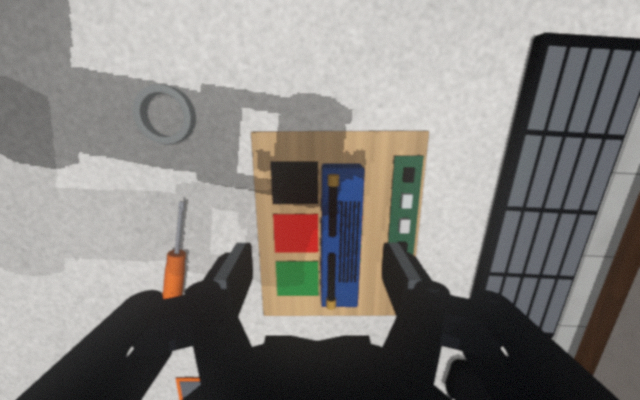

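View pics/c2.png

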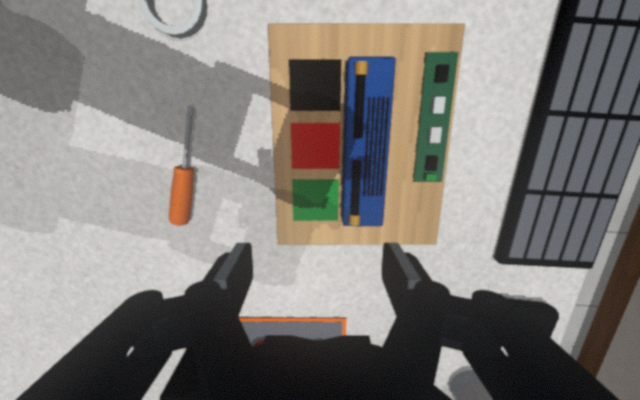

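All three stand on the mat (s2 at (252,117), (282,103), (309,92)), and the gateway hasn't visibly moved. The pads are now bare: black (315,84), red (315,145) and green (316,200) in c2. The gateway is at (368,140). I'll measure those.

```bash
python3 - <<'E'
from h import *
import pickle
V=pickle.load(open("V2.pkl","rb"))
cen={}
for n in ("c1","c2"):
    d=V[n]; H=hsv(d)
    ms=dict(red=cv2.inRange(H,(0,130,60),(6,255,255))|cv2.inRange(H,(170,130,60),(180,255,255)),green=cv2.inRange(H,(50,140,60),(70,255,255)),black=cv2.inRange(H,(0,0,0),(180,255,62)))
    for c,m in ms.items():
        m=cv2.morphologyEx(m,cv2.MORPH_CLOSE,np.ones((5,5),np.uint8))
        z=np.zeros_like(m); z[:250,270:342]=m[:250,270:342]
        b=blobs(z,300)
        if not b: print(n,c,"none");continue
        h=contour_pts(b[0][3]); p=plane(d,h,.008); r=rect(p); print(n,c,b[0][:3],r[0].round(4),round(r[1]%(np.pi/2),3),r[2].round(4)); cen[n,c]=b[0][1]
    m=cv2.morphologyEx(cv2.inRange(H,(105,110,30),(125,255,255)),cv2.MORPH_CLOSE,np.ones((13,13),np.uint8)); b=blobs(m,1000)[0]
    for z in (.04,.006): r=rect(plane(d,contour_pts(b[3]),z)); print(n,"gw",z,b[:3],r[0].round(4),round(r[1],3),r[2].round(4))
for c in ("red","green","black"):
    if ("c1",c) in cen and ("c2",c) in cen: print(c,tri([(V[n],cen[n,c]) for n in ("c1","c2")]))
x,y,w,h=270,10,200,230
cv2.imwrite("pics/c2z.png",cv2.resize(V["c2"]["img"][y:y+h,x:x+w],None,fx=2.6,fy=2.6,interpolation=cv2.INTER_CUBIC)[:,:,::-1])
E
```

```text
c1 red (1581, [295.6, 231.4], [273, 214, 46, 36]) [ 0.546  -0.0216] 0.055 [0.06   0.0512]
c1 green none
c1 black (2411, [302.8, 188.3], [271, 162, 71, 75]) [0.5593 0.0236] 0.055 [0.101  0.0908]
c1 gw 0.04 (5250, [340.9, 234.4], [322, 167, 41, 139]) [ 0.6041 -0.0172] -1.519 [0.1866 0.0471]
c1 gw 0.006 (5250, [340.9, 234.4], [322, 167, 41, 139]) [ 0.608 -0.033] -1.519 [0.2062 0.052 ]
c2 red (2229, [315.2, 145.3], [291, 123, 50, 46]) [ 0.5464 -0.0236] 0.057 [0.0603 0.055 ]
c2 green (700, [322.7, 203.8], [296, 181, 41, 38]) [ 0.5511 -0.0931] 0.058 [0.0527 0.0505]
c2 black (2458, [315.0, 84.8], [290, 60, 52, 51]) [0.5429 0.046 ] 0.057 [0.0603 0.0544]
c2 gw 0.04 (6892, [366.8, 138.4], [343, 57, 52, 168]) [ 0.6032 -0.0184] -1.521 [0.1854 0.0488]
c2 gw 0.006 (6892, [366.8, 138.4], [343, 57, 52, 168]) [ 0.6091 -0.0221] -1.521 [0.2048 0.0539]
red (array([ 0.54582073, -0.02326342,  0.00285195]), np.float64(0.000393199315452053))
black (array([0.54802268, 0.04484349, 0.02588701]), np.float64(0.005701531917611868))
```

View pics/c2z.png

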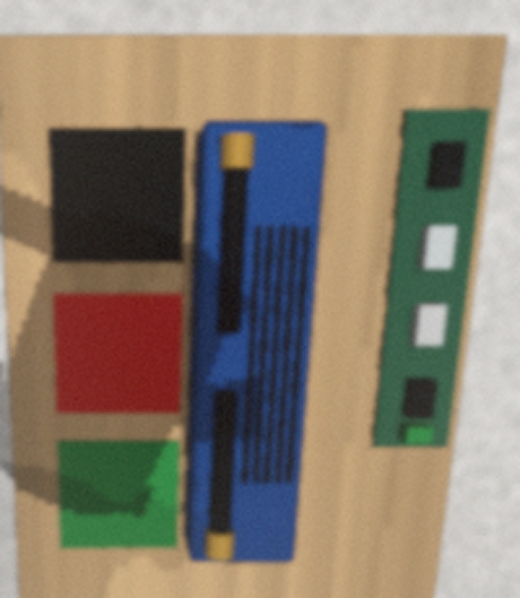

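View pics/c1z.png

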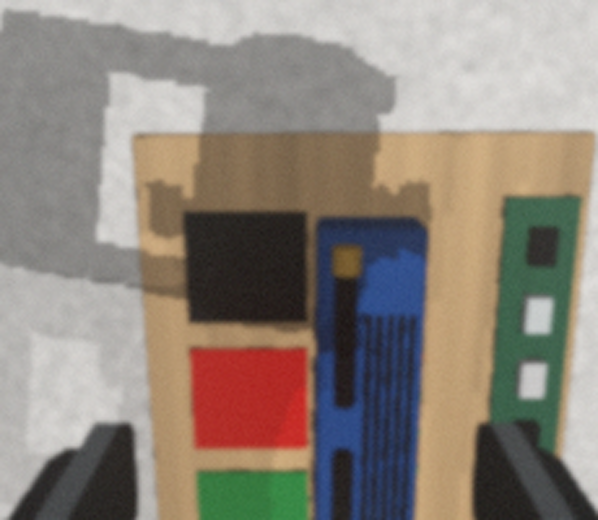

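```bash
python3 - <<'E'
from h import *
g=(.6036,-.0185); y=.053
bot.command_gripper(.85)
bot.movep([*g,.13],O(y)); print(bot.movel([*g,.032],vel=.1,threshold=12), bot.current_tool_pos(), bot.current_ft_force())
d=imaging.get_image("wrist"); save(d,"g0"); save(imaging.get_image("scene"),"gs0")
E
```

```text
False [ 0.60397942 -0.0186035   0.03269712] [-0.75424348 -0.03625612 -0.92867512]
```

View pics/g0.png

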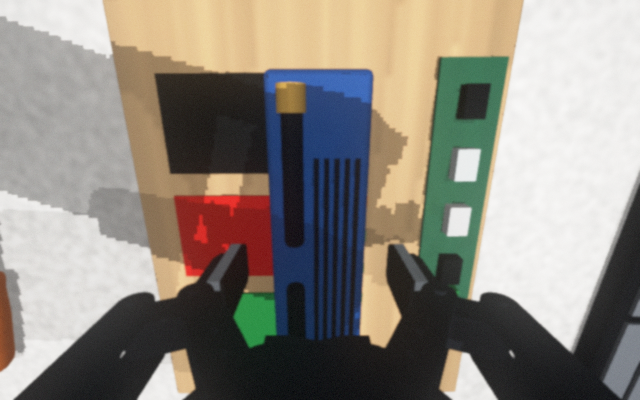

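The jaws straddle the gateway (fingers at columns 245 and 390, body centre about 318), with clearance to the green PCB. I'll check the far end's position, then lift and place.

```bash
python3 - <<'E'
from h import *
d=imaging.get_image("wrist")
P=plane(d,[[268,70],[371,70]],.040); print(P.round(4)); e=P[:,:2].mean(0); u=np.array([-np.sin(.053),np.cos(.053)]); print("centre from end",(e-.095*u).round(4))
E
```

```text
[[0.5778 0.0736 0.04  ]
 [0.6234 0.076  0.04  ]]
centre from end [ 0.6056 -0.0201]
```

```bash
python3 - <<'E'
from h import *
bot.command_gripper(0.0); bot.hold(.2); print(bot.current_grip_width())
p=bot.current_tool_pos(); bot.movel([p[0],p[1],.12],vel=.12); bot.hold(.1)
save(imaging.get_image("scene"),"gs1"); d=imaging.get_image("wrist"); save(d,"g1"); print(bot.current_grip_width(),bot.current_ft_force(),bot.current_ft_torque(),bot.current_time())
E
```

```text
0.5519068885860958
0.5452525133889086 [-0.5137089  -0.15596567 -2.82145895] [-0.01432922 -0.01187779 -0.03660699] 34.6167
```

View pics/gs1.png

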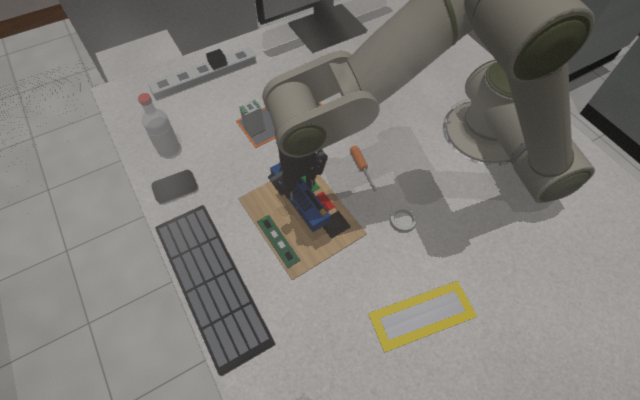

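View pics/g1.png

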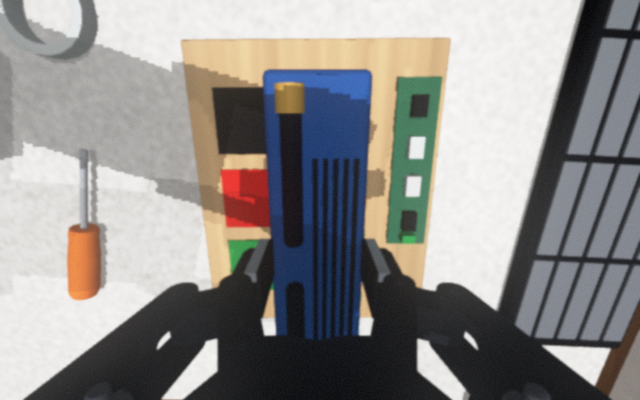

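The gateway is lifted and level, its end still at row 70. Now I'll place it on the test pad.

```bash
python3 - <<'E'
from h import *
put((.4883,.3407),.030,yaw=np.pi-.184-np.pi/2,zs=.09,op=.85,up=.16,vel=.2)
bot.hold(.2)
# view from off to the side
bot.movep([.50,.26,.22],O(0)); bot.hold(.2); d=imaging.get_image("wrist"); save(d,"t1"); t=imaging.get_image("top"); save(t,"top1"); s=imaging.get_image("scene"); save(s,"s3")
H=hsv(d); m=cv2.morphologyEx(cv2.inRange(H,(105,110,30),(125,255,255)),cv2.MORPH_CLOSE,np.ones((13,13),np.uint8)); b=blobs(m,1000)[0]
r=rect(plane(d,contour_pts(b[3]),.038)); print("gw",b[:3],r)
y=cv2.morphologyEx(mask(d,"yellow"),cv2.MORPH_CLOSE,np.ones((5,5),np.uint8)); b=blobs(y,300)[0]; print("pad",rect(plane(d,contour_pts(b[3]),.004)))
E
```

```text
hit True z 0.031 nominal 0.03
t 39.2
gw (7470, [308.2, 105.3], [222, 67, 175, 76]) (array([0.49072925, 0.34206683]), np.float64(-0.1840420081876699), array([0.18507265, 0.04718608]))
pad (array([0.48936737, 0.34059247]), np.float64(-0.1844930145182748), array([0.22827518, 0.08892525]))
```

View pics/t1.png

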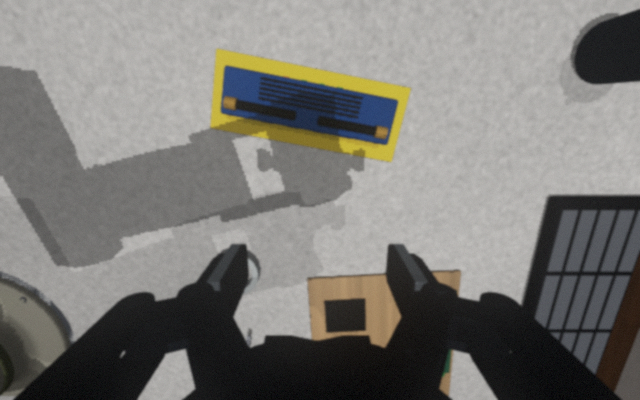

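View pics/s3.png

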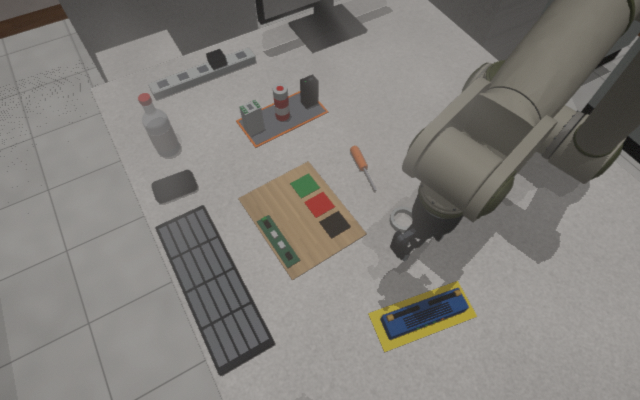

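The gateway lies on the silver rectangle, about 2 mm off centre and 0.03° out in yaw. The three still stand on the mat. I'll measure their tops on the mat from two views.

```bash
python3 - <<'E'
from h import *
import pickle
V={}
for n,p in (("n1",[.47,-.36,.25]),("n2",[.50,-.42,.25])):
    bot.movep(p,O()); bot.hold(.15); V[n]=imaging.get_image("wrist"); save(V[n],n)
pickle.dump(V,open("V3.pkl","wb")); print(bot.current_time())
for n in V: cv2.imwrite(f"pics/{n}z.png",cv2.resize(V[n]["img"][60:270,200:460],None,fx=2.8,fy=2.8,interpolation=cv2.INTER_CUBIC)[:,:,::-1])
E
```

```text
43.9333
```

View pics/n1z.png

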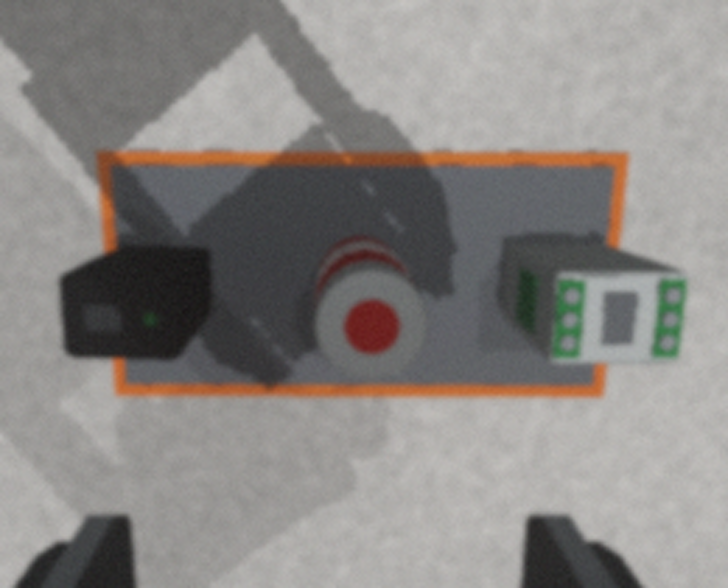

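View pics/n2z.png

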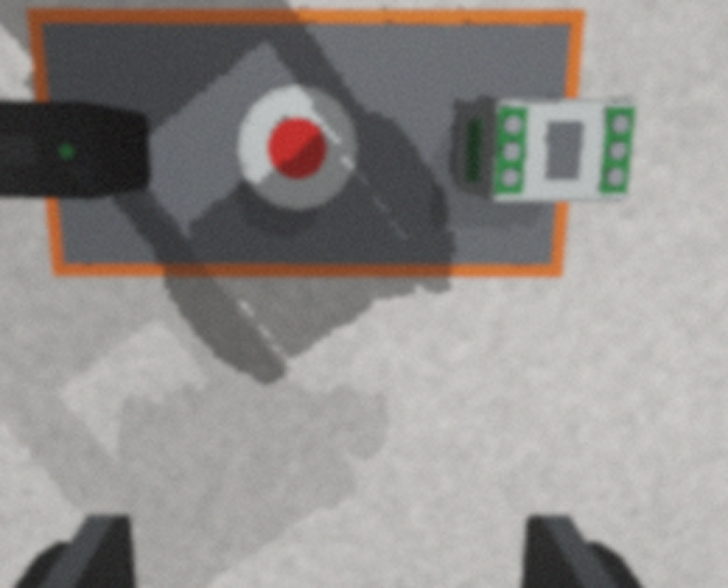

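```bash
python3 - <<'E'
from h import *
import pickle
V=pickle.load(open("V3.pkl","rb"))
f=lambda p: np.array(p)/2.8+(200,60)-.3
for k,a,b in (("can",(372,327),(297,148)),("led",(150,320),(66,152)),("relay",(620,318),(564,150)),("relL",(568,319),(511,151)),("relR",(669,318),(618,150))):
    X,r=tri([(V["n1"],f(a)),(V["n2"],f(b))]); print(k,X.round(4),round(r*1e3,2))
print([mat(x).round(4) for x in (-.095,0,.095)])
E
```

```text
can [ 0.4856 -0.3446  0.1148] 0.0
led [ 0.4023 -0.3506  0.0965] 0.06
relay [ 0.5806 -0.3398  0.0958] 0.13
relL [ 0.5616 -0.3414  0.0948] 0.22
relR [ 0.6    -0.3389  0.0946] 0.2
[array([ 0.3908, -0.35  ]), array([ 0.4857, -0.3448]), array([ 0.5806, -0.3396])]
```

The tops are exactly where I placed them (heights 115/97/96 mm against 113/95/95 expected). Now I'll return them: adapter, can, relay.

```bash
python3 - <<'E'
from h import *
pick(mat(-.095),.075,op=.8); put((.5427,.0462),.080,yaw=.057)
pick(mat(0),.075,op=.8); put((.5464,-.0233),.080,yaw=.057)
pick(mat(.095),.075,op=.8); put((.5505,-.0933),.080,yaw=.057)
import pickle
V={}
for n,p in (("e1",[.52,-.02,.26]),("e2",[.54,-.11,.26])):
    bot.movep(p,O()); bot.hold(.15); V[n]=imaging.get_image("wrist"); save(V[n],n)
pickle.dump(V,open("V4.pkl","wb")); print(bot.current_time())
for n in V: cv2.imwrite(f"pics/{n}z.png",cv2.resize(V[n]["img"][20:250,230:460],None,fx=2.6,fy=2.6,interpolation=cv2.INTER_CUBIC)[:,:,::-1])
save(imaging.get_image("scene"),"s4")
E
```

```text
grip 0.521 after lift 0.523 F [-0.2 -0.2 -2. ] t 46.8
hit True z 0.0811 nominal 0.08
t 50.9
grip 0.476 after lift 0.476 F [-1.2 -0.  -2.3] t 54.4
hit True z 0.081 nominal 0.08
t 58.1
grip 0.566 after lift 0.564 F [-0.5  0.3 -2.8] t 61.3
hit True z 0.0814 nominal 0.08
t 64.6
66.0583
```

View pics/e1z.png

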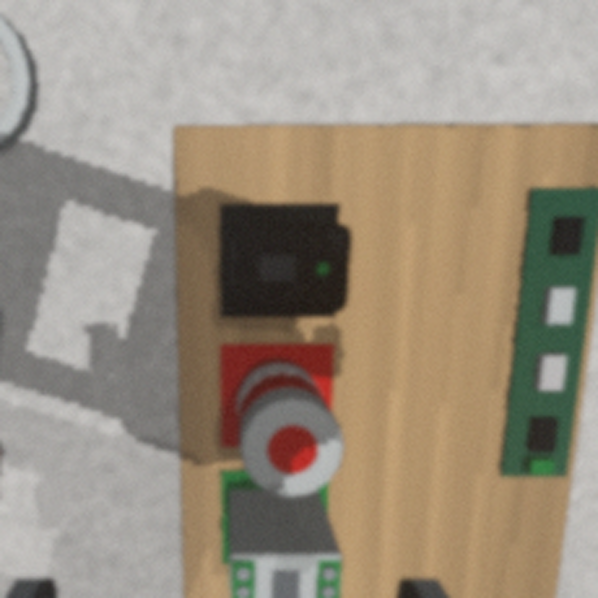

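View pics/e2z.png

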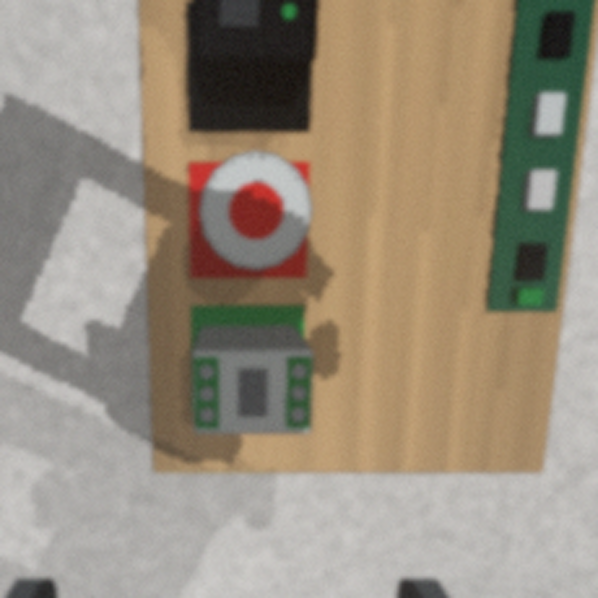

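View pics/s4.png

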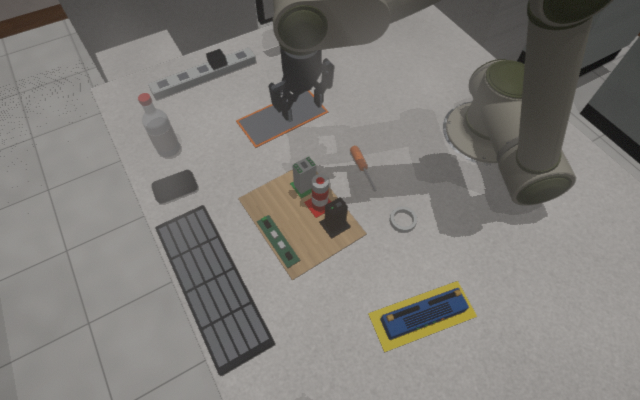

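```bash
python3 - <<'E'
from h import *
import pickle
V=pickle.load(open("V4.pkl","rb"))
f=lambda p: np.array(p)/2.6+(230,20)-.3
pad=dict(can=(.5464,-.0236),led=(.5429,.046),relay=(.5504,-.0935))
for k,a,b in (("can",(292,449),(256,210)),("led",(323,268),(289,12)),("relay",(285,583),(253,392)),("relL",(243,580),(206,393)),("relR",(328,579),(298,392))):
    X,r=tri([(V["e1"],f(a)),(V["e2"],f(b))])
    print(k,X.round(4),round(r*1e3,2),"off mm",((X[:2]-pad[k])*1e3).round(1) if k in pad else "")
bot.movep([.45,-.1,.30],O()); bot.hold(.3); t=imaging.get_image("top"); save(t,"top2"); print(bot.current_time(),bot.current_ft_force())
E
```

```text
can [ 0.5458 -0.0226  0.1191] 0.11 off mm [-0.6  1. ]
led [0.5539 0.0467 0.0995] 0.04 off mm [11.   0.7]
relay [ 0.5507 -0.0958  0.0877] 0.04 off mm [ 0.3 -2.3]
relL [ 0.5309 -0.0985  0.0815] 0.6 off mm 
relR [ 0.5713 -0.0959  0.0808] 0.42 off mm 
66.9417 [-0.11627333 -0.53965997 -0.23902057]
```

View pics/top2.png

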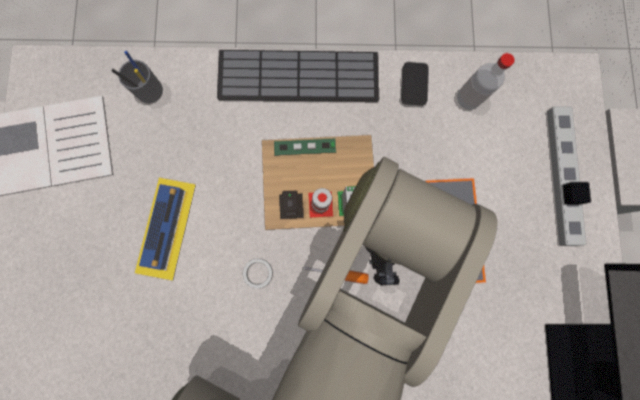

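The relay heights disagree (0.081–0.088), because the e1 crop cut the relay's top off at its lower edge. I'll recheck it from the e2 view and the full e1 frame.

```bash
python3 - <<'E'
from h import *
import pickle
V=pickle.load(open("V4.pkl","rb"))
f=lambda p: np.array(p)/2.6+(230,20)-.3
for k,p in (("label",(253,392)),("L",(206,393)),("R",(298,392))): print(k,plane(V["e2"],f(p),.1).round(4))
cv2.imwrite("pics/e1r.png",cv2.resize(V["e1"]["img"][200:300,290:390],None,fx=5,fy=5,interpolation=cv2.INTER_CUBIC)[:,:,::-1])
E
```

```text
label [[ 0.5501 -0.0934  0.1   ]]
L [[ 0.5306 -0.0949  0.1   ]]
R [[ 0.5688 -0.0923  0.1   ]]
```

View pics/e1r.png

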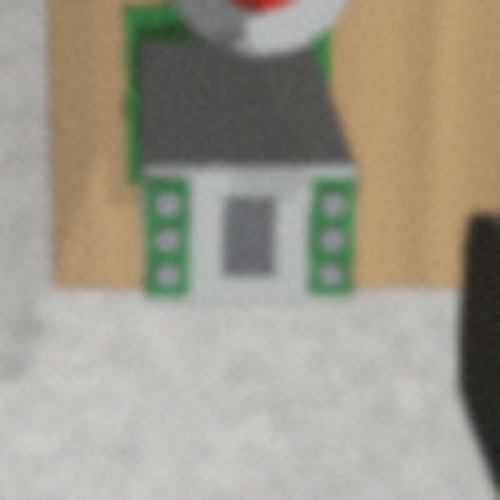

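```bash
python3 - <<'E'
from h import *
import pickle
V=pickle.load(open("V4.pkl","rb"))
f=lambda p: np.array(p)/2.6+(230,20)-.3
print(tri([(V["e1"],np.array((249,237))/5+(290,200)-.4),(V["e2"],f((253,392)))]))
bot.hold(.5); bot.close_job()
E
```

```text
(array([ 0.54990012, -0.09320462,  0.10121095]), np.float64(0.00018595996887595074))
the job is handed in; nothing more can be done
```

The job is done and handed in at about 67 s of the 141 s allowed. `bot.close_job()` gives no verdict, so the results below are from my own last checks.

I moved the relay module, can and adapter to the side mat and left them standing. I then laid the gateway on the test pad and put the three back on their own pads (adapter, can, relay). Nothing tipped over, and the images showed no movement of the gateway before I picked it up.

| Thing | Offset from pad centre | Allowed | Angle error |
|---|---|---|---|
| Gateway | about 2 mm | 12 mm | under 0.1° |
| Can | about 1 mm | 12 mm | not applicable |
| Adapter | about 1 mm | 12 mm | not measured after release, placed at the pads' yaw (3.3°) |
| Relay module | about 1 mm | 12 mm | within 1° |

- **Upright:** the tops of the three stood at 119, 100 and 101 mm above the table, against 118, 100 and 100 mm expected.
- **Adapter position:** I got its offset from its green light, allowing for where the light sits on its top.
- **Relay height disagreed at first:** one check gave 81–88 mm, because the zoomed picture cut off its top. Measured again in the full picture it was 101 mm, so it stands correctly.
- **Flat pads and mat:** two-view heights of single corners of the test pad and mat scattered by up to about 10 mm around the true height. I used the stated heights there; the sizes I measured matched, and each touchdown was within about 1.5 mm of plan.

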